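# Load the banding wheel and set its brake screw

### The job

Set up the banding wheel: lay the wide plaster disc flat in the middle of the wheel's head and the narrow one centred on top of it, setting each down without dropping it. Then turn the brake thumbscrew (the T-bar beside the wheel) clockwise until it seats, back it off a quarter turn, and finish still gripping the bar there so that it cannot creep while I fit the lock nut. Leave the stack and everything else on the table as they stand.

Things in the scene. Friction and masses are not known exactly. Their poses are not given: they have to be found in the camera images.
- wide_disc: the wide disc: loose solid white plaster disc, 60 mm diameter, 24 mm thick, about 0.075 kg, lying flat on the table; origin at the centre of its underside, z up. It may lie to the robot's left or right
- narrow_disc: the narrow disc: loose solid white plaster disc, 44 mm diameter, 24 mm thick, about 0.04 kg, lying flat on the table on the other side; origin at the centre of its underside, z up
- wheel_base: fixed cast-iron foot of the banding wheel (a potter's hand turntable), 136 mm wide, on the table; origin on the wheel's axis at table height. A low arm runs 155 mm along its -y to a 38 mm wide, 46 mm tall boss that carries the brake thumbscrew
- head_top (a point): centre of the top face of the wheel's round head: flat dark iron disc with an engraved ring near its rim, 170 mm diameter, 14 mm thick, its top 60 mm above the table; it turns on its upright axis with slight drag (0.1 N m) but never shifts
- bar_grip (a point): grip point of the brake thumbscrew, on its upright axis, 155 mm from the wheel's axis, 86 mm above the table. It is a plain steel T-bar on edge: 46 mm long along this frame's x, 12 mm thick along y (grip across this), 60 to 96 mm above the table, over a 30 mm wide collar at 52 to 58 mm. The frame turns with the screw; the bar does not rise or sink
- screw (a joint): angle of the brake thumbscrew in rad, growing as it is turned clockwise seen from above (tightened). It is free-running with about 0.05 N m of friction, stays where it is left, and seats against a hard stop at 3.6, where it will go no further. It starts 1.0 to 2.3 rad short of that
- block_a: bystander: white plaster block mould, 110 x 100 x 50 mm, round pour hole drawn on top, loose on the table; origin at its underside
- block_b: bystander: white plaster block mould, 100 x 90 x 50 mm, round pour hole drawn on top, loose on the table; origin at its underside
- jug: bystander: empty white plastic jug, mouth 84 mm wide, 100 mm tall, handle at its +y, loose on the table; origin at its underside
- collar: bystander: white plaster ring, 90 mm outside, 66 mm hole, 22 mm tall (not one of the two discs: those are solid), loose on the table; origin at its underside
- brush: bystander: hand brush lying along its x, low, loose on the table
- spatula: bystander: spatula lying along its x, low, loose on the table
- pigment: bystander: closed white jar with black cap, 52 mm wide, 50 mm tall, loose on the table; origin at its underside
Not all that is in view belongs to the job. Leave any orange look-alike of the narrow_disc alone. Leave any pink look-alike of the wide_disc alone.

How it is judged:
By the outcome, as a careful person would: the job done as asked, in the order asked, and still so for the second after the job is handed in, while the arm keeps its last pose, push and grip.
It also fails if it takes over 72 s, if anything falls off the work surface, if the arm or the gripper's body presses on something with over 40 N, if the wrist force passes 120 N, or if a joint passes its speed limit or range.

### The arm

A 6-joint arm with a two-finger parallel gripper is mounted at the origin on the work surface. World frame = base frame: x ahead of the robot, y to its left, z up, the work surface at z = 0. Lengths are in mm, angles in rad, forces in N, time in s.
With the tool pointing down it reaches from about 275 to 750 mm from the base axis. Payload 10.2 kg.
Tool frame: the origin (TCP) lies between the finger pads; the fingertips stand 11 mm ahead of it and the grasp point (between the pads) lies 8 mm behind it; z points along the fingers, y is the line along which they close (so a half turn about z gives the same grasp; the last joint's range is limited). The gripper opens to 85 mm and grips with 20 to 120 N. Pads are 22 mm wide; open, the fingers measure 114 mm over their backs; the gripper's body (76 mm by 85 mm) begins 54 mm behind the grasp point. The pads swing forward as they close: fully open they stand 13 mm farther back than shut.
Start: joints at [-1.528, 0.313, 1.498, -0, 1.331, -0.223], TCP at [137.894, -506.573, 242.294] pointing down, gripper open.
Joint ranges: [-2.94, 2.94], [-0.97, 2.17], [0.19, 2.56], [-1.23, 4.37], [0.02, 3.11], [-2.88, 2.88]. Speed limits (rad/s): [2.39, 2.39, 3.01, 3.14, 3.14, 3.14].

### API

Orientations are given as a unit quaternion [w, x, y, z].
In Python, from rig import sense, eyes, finish_job gives the robot as it stands.
- The arm moves only by the shell command python3 -m jog 'ROWS' [FORCE]. ROWS is JSON, a list of rows, each a list of 7 numbers: the shift along the tool's x, y, z in m, then the turn, a rotation vector about the tool's x, y, z in rad, then the finger opening in m, from 0 to 0.0854. In form: [[dx, dy, dz, rx, ry, rz, gripper], ...]. A call has 1 to 5 rows; each row shifts and turns the commanded pose from where the row before left it, along the tool's axes as they then stand; what a row does not reach is not made up. A row lasts 1/10 s, in which the tool goes at most 50 mm and 8.59 degrees, less where a joint would pass 70% of its speed; a pose out of reach is approached as far as the arm can. A call is refused whole if a number of a shift passes 0.05 or a number of a turn 0.15, either way. A call with a gripper value outside its range is refused whole. The fingers move at their own pace and stop on an object; FORCE is the grip in N (left out, the last holds). Time passes only in rows, so rows that do not move let the fingers close. It gives the time, the measured TCP pose, the force, the opening and the grip force at its end, in the units of the state.
- sense(): the state, without advancing time (a new reading comes with each control period).
- eyes.capture(name): name is "side" or "top" or "wrist"; returns the picture (420x560x3 uint8, red, green, blue); there is no depth.
- eyes.calibration(name): a dict with "fx", "fy", "cx", "cy" (pixels), "dist" ([k1, k2, p1, p2, k3] as OpenCV has them; the pictures are not rectified), "cam_to_world" (4x4, takes a point from camera to world coordinates); the wrist camera has in their place "mount" (4x4, takes a point from camera to tool coordinates, whose origin is the TCP and whose axes are the flange's). Camera axes: x right, y down, z forward; pixel columns grow to the right and rows downward; lengths in mm; the calibration is good to about 2 mm. A picture is of the moment at which its call begins: read the wrist's pose just before it. calibration takes no time and is no camera call.
- finish_job(): hands the job in; it is judged then, once.
The state is a dict: "time_s": time; "joints": joint angles; "dq": joint speeds; "tau": joint torques, N m; "eef_pos": TCP position; "ee_rot": TCP orientation; "force": force on the tool from outside, world axes, zero at the start; "wrist_torque": the same for the moment, N m; "grip_width": opening from 0.0 (shut) to 1.0 (fully open); "grip_force": force on a finger pad.
Only numpy, scipy, OpenCV 4.12 (cv2) and the standard library are available. Lean on these libraries where they do the work, as an engineer would, in place of code of your own. Each camera call takes 0.05 s, during which the arm holds its last target. There are 200 camera calls.

## Working session

There is one attempt and no reset: what is moved stays moved. The work goes in short steps, Python scripts to look and compute and a shell command to move; the robot and the scene stay as the last step left them, time stands still between calls to the robot, and variables do not carry over. Pictures are saved under pics/ and viewed, at most 12 in all, crops included, and the job is handed in when it is done.

```bash
mkdir -p pics; ls; python3 - <<'E'
from rig import sense,eyes
import cv2,numpy as np
s=sense();print(s)
for n in("top","side","wrist"):
    im=eyes.capture(n);cv2.imwrite(f"pics/{n}0.png",im[...,::-1]);c=eyes.calibration(n);print(n,{k:np.round(v,4).tolist() for k,v in c.items()})
E
```

```text
pics
{'time_s': 0.0, 'joints': array([-1.52840812e+00,  3.13465174e-01,  1.49846099e+00, -3.37992928e-05,
        1.33101811e+00, -2.23403336e-01]), 'dq': array([ 0.00120903, -0.00144464, -0.00110151, -0.00183101, -0.00026354,
        0.0008715 ]), 'tau': array([-5.68370558e-05, -4.12265646e+01, -2.59738773e+01, -2.24227683e-04,
        4.15655828e-03, -1.57890111e-05]), 'eef_pos': array([ 137.87082879, -506.30668663,  241.71831303]), 'ee_rot': array([-6.74526297e-04,  9.91181586e-01,  1.32508892e-01,  4.47360788e-05]), 'force': array([-0.16935296, -0.15101136,  0.59006056]), 'wrist_torque': array([-0.02771037,  0.01799708, -0.00331865]), 'grip_force': 0.0, 'grip_width': 1.0000398841206308}
top {'fx': 384.209, 'fy': 384.209, 'cx': 279.7451, 'cy': 207.6737, 'dist': [0.0016, 0.0, 0.0, 0.0, 0.0], 'cam_to_world': [[-0.0089, -0.9992, 0.0393, 482.3859], [-0.9999, 0.0088, -0.0049, -2.9873], [0.0046, -0.0393, -0.9992, 1173.0572], [0.0, 0.0, 0.0, 1.0]]}
side {'fx': 483.8514, 'fy': 483.8514, 'cx': 269.3817, 'cy': 210.0185, 'dist': [-0.1121, 0.0, 0.0, 0.0, 0.0], 'cam_to_world': [[-0.9926, -0.0505, 0.1105, 371.9546], [-0.1198, 0.5569, -0.8219, 1222.9255], [-0.02, -0.829, -0.5588, 931.6223], [0.0, 0.0, 0.0, 1.0]]}
wrist {'fx': 313.3203, 'fy': 313.3203, 'cx': 281.1978, 'cy': 205.436, 'dist': [-0.0323, 0.0, 0.0, 0.0, 0.0], 'mount': [[0.0003, -0.9482, -0.3177, 82.578], [1.0, 0.0003, -0.0, -0.2031], [0.0001, -0.3177, 0.9482, -132.2111], [0.0, 0.0, 0.0, 1.0]]}
```

View pics/top0.png

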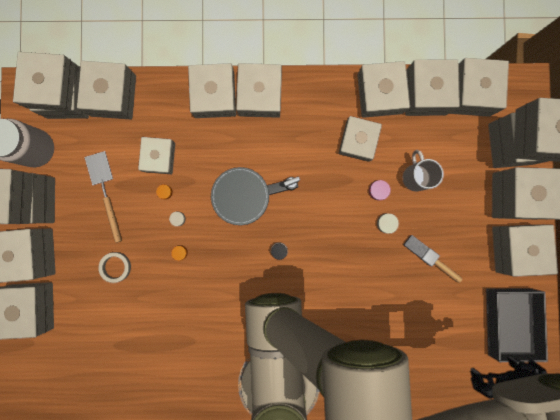

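View pics/side0.png

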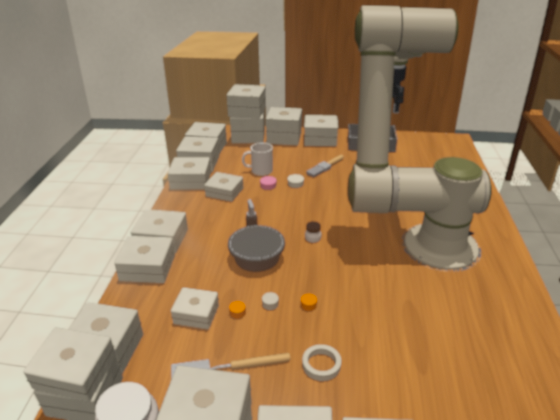

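The top view shows the wheel head at (240,196), with the T-bar at (291,183). The candidates are:
- Wide disc: solid white at (388,223), versus the pink one at (380,190).
- Narrow disc: solid white at (177,219), versus the orange ones at (164,191) and (179,253).
- The ring at (114,267) is the hollow collar.

By colour and being solid, the discs are (388,223) for wide and (177,219) for narrow. I'll measure their sizes and confirm with a crop.

```bash
cat > h.py <<'E'
from rig import sense,eyes
import cv2,numpy as np
from scipy.spatial.transform import Rotation as R
def K(c): return np.array([[c['fx'],0,c['cx']],[0,c['fy'],c['cy']],[0,0,1]]),np.array(c['dist'],float)
def tool():
    s=sense();q=s['ee_rot'];T=np.eye(4);T[:3,:3]=R.from_quat(np.r_[q[1:],q[0]]).as_matrix();T[:3,3]=s['eef_pos'];return T
def look(n,save=None):
    c=eyes.calibration(n);T=c['cam_to_world'] if n!='wrist' else tool()@c['mount']
    im=eyes.capture(n)[...,::-1].copy()
    if save:cv2.imwrite('pics/'+save,im)
    return im,c,np.array(T)
def ray(uv,c,T):
    k,d=K(c);p=cv2.undistortPoints(np.array(uv,float).reshape(-1,1,2),k,d)[:,0]
    return T[:3,3],np.c_[p,np.ones(len(p))]@T[:3,:3].T
def plane(uv,z,c,T):
    o,d=ray(uv,c,T);return o+d*((z-o[2])/d[:,2])[:,None]
def proj(P,c,T):
    k,d=K(c);I=np.linalg.inv(T);return cv2.projectPoints(np.array(P,float).reshape(-1,1,3),I[:3,:3],I[:3,3],k,d)[0][:,0]
def intool(p):  # world point -> tool coordinates
    return (np.linalg.inv(tool())@np.r_[p,1])[:3]
def blobs(mask,amin=30):
    cs,_=cv2.findContours(mask.astype(np.uint8),cv2.RETR_EXTERNAL,cv2.CHAIN_APPROX_NONE)
    return [q for q in cs if cv2.contourArea(q)>amin]
E
python3 - <<'E'
from h import *
im,c,T=look('top')
hsv=cv2.cvtColor(im,cv2.COLOR_BGR2HSV);H,S,V=cv2.split(hsv)
m=(S<70)&(V>150)
for q in blobs(m,60):
    u,r=cv2.minEnclosingCircle(q)
    if r<25: 
        w=plane(q[:,0],24,c,T);cc,rr=cv2.minEnclosingCircle(w[:,:2].astype(np.float32));print('white',np.round(u),r,'world',np.round(cc,1),'dia',2*rr)
sub=im[140:250,195:320];
d=(V<140)&(S<90);d[:, :200]=0;d[:,320:]=0;d[:140]=0;d[235:]=0
for q in blobs(d,100):
    u,r=cv2.minEnclosingCircle(q);e=cv2.fitEllipse(q);w=plane([e[0]],60,c,T);print('dark',u,r,e,w)
a=cv2.resize(im[150:240,200:320],None,fx=5,fy=5,interpolation=cv2.INTER_CUBIC)
b=cv2.resize(np.vstack([im[180:240,150:206],im[180:240,360:416]]),(210,450),interpolation=cv2.INTER_CUBIC)
cv2.imwrite('pics/crop1.png',np.hstack([a[:450],b])[:, :800])
E
```

```text
white [542. 406.] 17.720144271850586 world [ -62.5 -774.2] dia 104.89611053466797
white [306. 394.] 15.03339672088623 world [-20.7 -80.8] dia 86.65049743652344
white [268. 328.] 22.9080867767334 world [173.3  29.7] dia 134.2509307861328
white [113. 267.] 14.866800308227539 world [355.3 487. ] dia 87.7361831665039
white [431. 257.] 8.062357902526855 world [ 376.3 -458.2] dia 47.80487060546875
white [388. 223.] 9.782889366149902 world [ 478.8 -332.9] dia 58.530784606933594
white [176. 218.] 7.016842365264893 world [497.8 300.5] dia 42.00875473022461
white [380. 190.] 9.470244407653809 world [ 579.3 -309.3] dia 56.883056640625
white [426. 169.] 19.500741958618164 world [ 639.8 -450.1] dia 117.25692749023438
white [ 98. 168.] 17.55714988708496 world [652.9 535.1] dia 105.10160827636719
white [154. 154.] 21.22694969177246 world [692.  366.7] dia 127.94132232666016
white [  7. 138.] 21.387392044067383 world [743.6 808.2] dia 130.21067810058594
white [361. 137.] 23.70663833618164 world [ 738.9 -255.7] dia 143.4517059326172
dark (255.0, 190.5) 45.235595703125 ((247.3599853515625, 193.67518615722656), (53.77809143066406, 84.07752227783203), 73.92115783691406) [[567.59423988  85.16489003  60.        ]]
```

View pics/crop1.png

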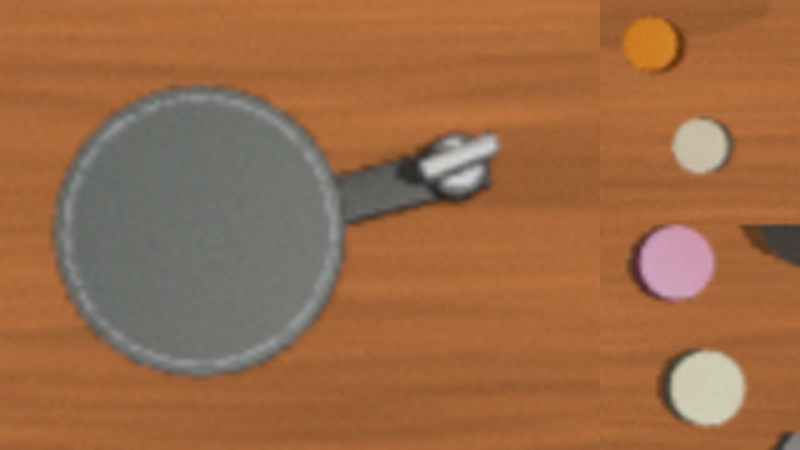

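The crop confirms two solid cream discs (58.5 and 42 mm measured) beside the pink and orange look-alikes. The head centre is at px (240,196) and the bar centre at (291.8,181.4). I'll move over the wide disc.

```bash
python3 -m jog '[[0.047,-0.01,0.01,0,0,0,0.0854],[0.047,-0.01,0.01,0,0,0,0.0854],[0.047,-0.01,0.01,0,0,0,0.0854],[0.047,-0.01,0.01,0,0,0,0.0854]]' 
python3 -m jog '[[0.047,-0.01,0.01,0,0,0,0.0854],[0.047,-0.01,0.01,0,0,0,0.0854],[0.047,-0.01,0.01,0,0,0,0.0854],[0.047,-0.01,0.01,0,0,0,0.0854],[0,0,0.02,0,0,0,0.0854]]'
python3 - <<'E'
from h import *
im,c,T=look('top')
for n,u,z in(('head',(240,196),60),('bar',(291.8,181.4),96),('b1',(284.4,184.4),96),('b2',(299.4,178.4),96)):
    print(n,plane([u],z,c,T).round(1))
im,c,T=look('wrist','w1.png')
H,S,V=cv2.split(cv2.cvtColor(im,cv2.COLOR_BGR2HSV));m=(S<70)&(V>150)
for q in blobs(m,300):
    w=plane(q[:,0],24,c,T);cc,rr=cv2.minEnclosingCircle(w[:,:2].astype(np.float32));print(cv2.minEnclosingCircle(q),np.round(cc,1),2*rr,intool([*cc,20]).round(1))
print(tool().round(3))
E
```

```text
time_s: 0.6
eef_pos: [310.2, -417.4, 201.9]
ee_rot: [-0.0, 0.991, 0.132, -0.0]
force: [0.5, -0.9, 0.4]
grip_width: 0.997
grip_force: 0.0
time_s: 1.1
eef_pos: [483.9, -327.9, 142.4]
ee_rot: [0.001, 0.991, 0.135, 0.001]
force: [-0.6, -0.6, -0.4]
grip_width: 1.0
grip_force: 0.0
head [[561.  106.5  60. ]]
bar [[598.4 -42.9  96. ]]
b1 [[590.1 -22.   96. ]]
b2 [[606.7 -64.3  96. ]]
((372.2679443359375, 335.1132507324219), 18.318254470825195) [ 376.6 -450.6] 42.589576721191406 [-131.1   90.6  119.6]
((349.306884765625, 293.1965637207031), 32.30910110473633) [ 414.8 -414.2] 69.65143585205078 [-84.7  65.6 119.6]
((287.2391357421875, 205.0), 35.66966247558594) [ 480.8 -332.4] 59.6395149230957 [  0.6   4.3 119.6]
((294.5, 71.5), 43.01753616333008) [ 581.2 -309.7] 59.09296417236328 [103.5   9.  119.3]
((520.0, 63.5), 74.52023315429688) [ 631.7 -470.2] 116.34540557861328 [109.7 177.1 118.5]
[[ 9.64000e-01  2.65000e-01 -4.00000e-03  4.79473e+02]
 [ 2.65000e-01 -9.64000e-01  4.00000e-03 -3.28924e+02]
 [-3.00000e-03 -5.00000e-03 -1.00000e+00  1.39624e+02]
 [ 0.00000e+00  0.00000e+00  0.00000e+00  1.00000e+00]]
```

View pics/w1.png

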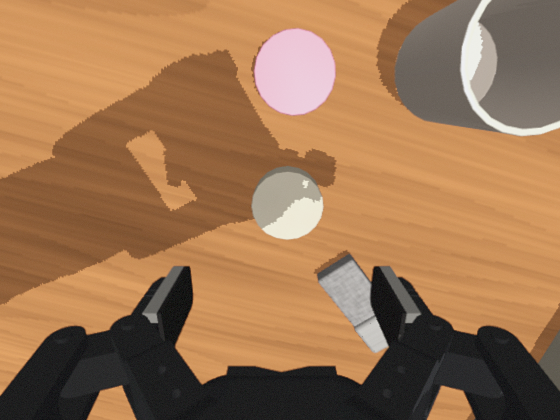

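The wrist view shows the white disc at (287,205), the pink one at (294,71) and the brush at (345,290), clear of the finger path. The white disc measures 59.6 mm, as it should. I'll descend and grip.

```bash
python3 -m jog '[[0.001,0.004,0.035,0,0,0,0.0854],[0,0,0.035,0,0,0,0.0854],[0,0,0.03,0,0,0,0.0854],[0,0,0.02,0,0,0,0.0854],[0,0,0.003,0,0,0,0.0854]]'
python3 -m jog '[[0,0,0,0,0,0,0.0854],[0,0,0,0,0,0,0.066],[0,0,0,0,0,0,0.066]]' 30
python3 -c "
from h import *
print(intool([480.8,-332.4,16]).round(1))"
```

```text
time_s: 1.7
eef_pos: [480.3, -334.3, 17.8]
ee_rot: [-0.001, 0.991, 0.132, -0.001]
force: [0.9, -0.2, 0.4]
grip_width: 1.0
grip_force: 0.0
time_s: 2.0
eef_pos: [482.1, -334.9, 20.8]
ee_rot: [0.001, 0.991, 0.132, 0.001]
force: [-0.6, -0.6, 0.9]
grip_width: 0.768
grip_force: 0.0
[-0.6 -2.7  4.7]
```

```bash
python3 -m jog '[[0,0,0.002,0,0,0,0.05],[0,0,0,0,0,0,0.05],[0,0,0,0,0,0,0.05],[0,0,0,0,0,0,0.05]]' 30
python3 -c "
from h import *
for i in range(3):print(tool()[:3,3].round(1),intool([480.8,-332.4,16]).round(1))
print(sense()['force'])
look('wrist')"
```

```text
time_s: 2.4
eef_pos: [482.2, -334.7, 19.7]
ee_rot: [0.001, 0.991, 0.133, 0.001]
force: [-4.3, 2.9, 16.4]
grip_width: 0.685
grip_force: 28.8
[ 482.2 -334.7   19.7] [-0.7 -2.6  3.7]
[ 482.2 -334.7   19.7] [-0.7 -2.6  3.7]
[ 482.2 -334.7   19.7] [-0.7 -2.6  3.7]
[-4.31255478  2.91082152 16.35760282]
```

```bash
python3 -m jog '[[0,0,-0.002,0,0,0,0.05],[0,0,-0.001,0,0,0,0.05]]' 40
python3 -m jog '[[0,0,-0.005,0,0,0,0.05],[0,0,-0.02,0,0,0,0.05],[0,0,-0.04,0,0,0,0.05],[0,0,-0.04,0,0,0,0.05],[0,0,0,0,0,0,0.05]]' 40
python3 -c "
from h import *
look('wrist','w2.png');print(sense())"
```

```text
time_s: 2.65
eef_pos: [481.8, -334.3, 20.8]
ee_rot: [0.0, 0.991, 0.133, 0.0]
force: [0.6, 0.2, -0.8]
grip_width: 0.682
grip_force: 42.9
time_s: 3.15
eef_pos: [483.4, -335.9, 130.9]
ee_rot: [0.004, 0.991, 0.133, 0.003]
force: [0.2, 0.2, -0.8]
grip_width: 0.684
grip_force: 43.2
{'time_s': 3.2, 'joints': array([-8.06186504e-01,  5.52612043e-01,  1.45277830e+00,  7.02747463e-06,
        1.13110145e+00,  4.98701008e-01]), 'dq': array([-0.00025882,  0.05518442,  0.05909257, -0.00074399, -0.01904675,
        0.00120871]), 'tau': array([ 1.09215437e-01, -5.33812630e+01, -2.59621543e+01,  3.01202403e-03,
        2.15854850e-01, -7.87302554e-06]), 'eef_pos': array([ 482.50115041, -334.98704207,  127.83682143]), 'ee_rot': array([0.00205645, 0.99117155, 0.13256114, 0.00150855]), 'force': array([ 0.28105828, -0.23608562, -1.24517485]), 'wrist_torque': array([-0.00278604,  0.00995144,  0.01407324]), 'grip_force': 43.21327865123749, 'grip_width': 0.6804481106595439}
```

View pics/w2.png

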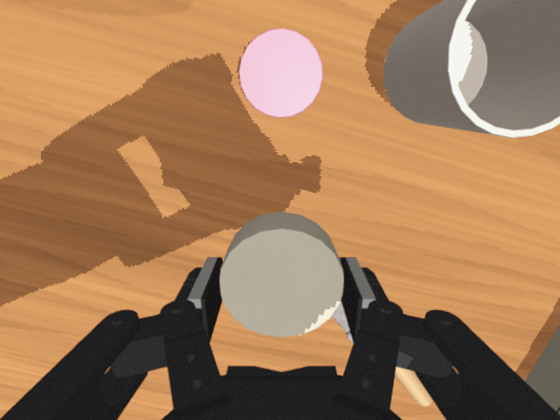

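The disc is held flat, with its top face at about (282,283). Next I'll compute its offset from the tool axis and the travel to the head.

```bash
cat >> h.py <<'E'
def held(im,c,z,th=150):
    M=np.array(c['mount']);H,S,V=cv2.split(cv2.cvtColor(im,cv2.COLOR_BGR2HSV))
    m=((S<75)&(V>th)).astype(np.uint8);m[:200]=0;m[350:]=0;m[:,:190]=0;m[:,370:]=0
    q=max(blobs(m,300),key=cv2.contourArea);q=cv2.convexHull(q);w=plane(q[:,0],z,c,M)
    cc,rr=cv2.minEnclosingCircle(w[:,:2].astype(np.float32));return cv2.boundingRect(q),np.round(cc,1),2*rr
E
python3 - <<'E'
from h import *
im,c,T=look('wrist')
print(im[210:345:8,280].tolist())
for th in(140,150,160):
  for z in(-6,-2,2): print(th,z,held(im,c,z,th))
# head by edges in top view at 60: dark grey mask minus arm
im,c,T=look('top')
H,S,V=cv2.split(cv2.cvtColor(im,cv2.COLOR_BGR2HSV))
m=((S<90)&(V<150)).astype(np.uint8);m[:,:200]=0;m[:,320:]=0;m[:140]=0;m[240:]=0
m=cv2.morphologyEx(m,cv2.MORPH_OPEN,cv2.getStructuringElement(cv2.MORPH_ELLIPSE,(25,25)))
for q in blobs(m,500):
    w=plane(q[:,0],60,c,T);e=cv2.fitEllipse(w[:,:2].astype(np.float32));print('head',cv2.boundingRect(q),e,intool([*e[0],60]).round(1))
t=tool();print(t[:3,3].round(1),np.degrees(np.arctan2(t[1,0],t[0,0])))
E
```

```text
[[56, 94, 144], [108, 120, 126], [108, 122, 128], [157, 174, 182], [158, 174, 183], [157, 174, 183], [157, 175, 182], [156, 174, 181], [156, 175, 181], [157, 173, 182], [156, 173, 181], [158, 175, 183], [158, 174, 183], [155, 173, 181], [158, 175, 182], [157, 174, 182], [94, 148, 205]]
140 -6 ((220, 228, 130, 109), array([-4.1,  4.9]), 72.4478988647461)
140 -2 ((220, 228, 130, 109), array([-6.8,  5.1]), 74.74398040771484)
140 2 ((220, 228, 130, 109), array([-9.5,  5.3]), 77.04006958007812)
150 -6 ((220, 229, 130, 108), array([-3.6,  5.2]), 71.79187774658203)
150 -2 ((220, 229, 130, 108), array([-6.3,  5.4]), 74.06716918945312)
150 2 ((220, 229, 130, 108), array([-9. ,  5.6]), 76.34246826171875)
160 -6 ((220, 229, 130, 108), array([-4.3,  4.7]), 71.76801300048828)
160 -2 ((220, 229, 130, 108), array([-7.1,  4.8]), 74.04254913330078)
160 2 ((220, 229, 130, 108), array([-9.8,  5. ]), 76.31709289550781)
head (211, 167, 58, 58) ((562.30126953125, 108.18446350097656), (163.77066040039062, 166.26625061035156), 14.569270133972168) [ 194.3 -405.2   64.9]
[ 481.3 -333.8  124.5] 15.228159324994301
```

```bash
python3 -m jog '[[0.008,-0.018,-0.018,0,0,0,0.05],[0.017,-0.036,-0.018,0,0,0,0.05],[0.017,-0.036,-0.018,0,0,0,0.05],[0.017,-0.036,-0.018,0,0,0,0.05],[0.017,-0.036,0,0,0,0,0.05]]'
python3 -m jog '[[0.017,-0.036,0,0,0,0,0.05],[0.017,-0.036,0,0,0,0,0.05],[0.017,-0.036,0,0,0,0,0.05],[0.017,-0.036,0,0,0,0,0.05],[0.017,-0.036,0,0,0,0,0.05]]'
python3 -m jog '[[0.017,-0.036,0,0,0,0,0.05],[0.008,-0.018,0,0,0,0,0.05],[0.008,-0.009,0,0,0,0,0.05],[0,0,0,0,0,0,0.05],[0,0,0,0,0,0,0.05]]'
python3 - <<'E'
from h import *
M=np.array(eyes.calibration('wrist')['mount'])
im,c,T=look('wrist','w3.png')
for z in(-8,-6,-4,-2,0):
    w=plane([(281.5,228.5),(281.5,337.5),(219.5,280),(343.5,280)],z,c,M);print(z,w.round(1)[:,:2].tolist())
t=tool();print(t[:3,3].round(1))
E
```

```text
time_s: 3.8
eef_pos: [512.9, -156.6, 198.0]
ee_rot: [0.0, 0.991, 0.132, 0.0]
force: [0.3, 0.2, -0.4]
grip_width: 0.678
grip_force: 43.3
time_s: 4.3
eef_pos: [546.7, 39.8, 195.6]
ee_rot: [-0.0, 0.991, 0.132, -0.001]
force: [0.3, -0.3, -1.2]
grip_width: 0.683
grip_force: 43.3
time_s: 4.8
eef_pos: [562.4, 106.6, 196.6]
ee_rot: [0.0, 0.991, 0.132, -0.001]
force: [0.0, 0.3, -0.8]
grip_width: 0.681
grip_force: 43.3
-8 [[30.5, -0.1], [-27.3, -0.0], [5.1, -28.3], [5.1, 28.2]]
-6 [[29.7, -0.1], [-29.1, -0.0], [3.9, -28.8], [3.9, 28.7]]
-4 [[28.9, -0.1], [-30.8, -0.0], [2.6, -29.2], [2.6, 29.1]]
-2 [[28.0, -0.1], [-32.6, -0.0], [1.4, -29.7], [1.4, 29.6]]
0 [[27.2, -0.1], [-34.4, -0.0], [0.1, -30.1], [0.1, 30.0]]
[562.4 106.4 196.8]
```

View pics/w3.png

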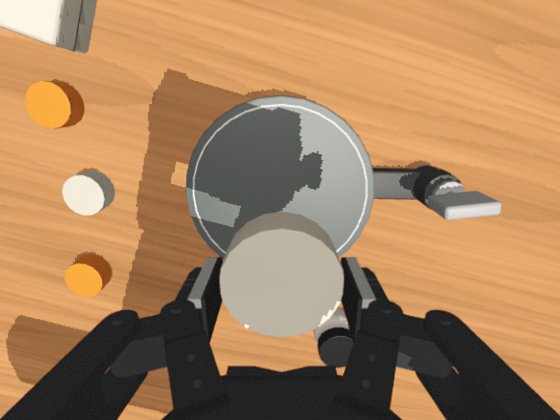

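Wrist view: the disc is held at (282,283). The head's engraved ring spans cols 192–369 with its top at row 104, the bar is at (470,208), and the narrow disc is at (88,194) between two orange ones. I'll fit the ring.

```bash
cat >> h.py <<'E'
from scipy.optimize import least_squares
def circ(p):
    f=lambda v:np.hypot(p[:,0]-v[0],p[:,1]-v[1])-v[2]
    return least_squares(f,[*p.mean(0)[:2],80],loss='soft_l1').x
def ring(im,c,T,guess,z=60,lo=70,hi=95,rows=300):
    g=cv2.cvtColor(im,cv2.COLOR_BGR2GRAY);th=cv2.morphologyEx(g,cv2.MORPH_TOPHAT,np.ones((7,7)))
    v,u=np.nonzero(th>30);k=v<rows;uv=np.c_[u,v][k];w=plane(uv,z,c,T)[:,:2]
    for _ in range(3):
        d=np.hypot(*(w-guess[:2]).T);k=(d>lo)&(d<hi);x=circ(w[k]);guess=x;lo,hi=x[2]-3,x[2]+3
    return x,k.sum()
E
python3 - <<'E'
from h import *
im=cv2.imread('pics/w3.png');c=eyes.calibration('wrist');t=tool();T=t@np.array(c['mount'])
x,n=ring(im,c,T,np.array([562,107.]),rows=225);print(x,n,intool([x[0],x[1],60]).round(1))
# narrow disc
H,S,V=cv2.split(cv2.cvtColor(im,cv2.COLOR_BGR2HSV));m=(S<60)&(V>170)
for q in blobs(m,300):
    w=plane(q[:,0],24,c,T);cc,rr=cv2.minEnclosingCircle(w[:,:2].astype(np.float32));print(cv2.boundingRect(q),cc,2*rr)
# bar top
p=plane([(446,212),(500,209)],96,c,T);print(p)
E
```

```text
[563.88619806 108.50775713  77.42049944] 795 [  2.1  -1.6 136.8]
(220, 229, 127, 108) (448.089599609375, 65.07897186279297) 162.78919982910156
(446, 202, 55, 18) (590.405517578125, -93.70464324951172) 58.15770721435547
(62, 175, 43, 40) (500.4539794921875, 301.228515625) 43.61385726928711
(199, 97, 173, 156) (560.044189453125, 102.64507293701172) 180.32762145996094
(0, 0, 64, 46) (657.4954833984375, 359.832275390625) 64.74598693847656
[[595.68409426 -20.4755633   96.        ]
 [609.56154984 -62.03737217  96.        ]]
```

```bash
python3 -m jog '[[0.003,-0.002,0.03,0,0,0,0.05],[0,0,0.03,0,0,0,0.05],[0,0,0.03,0,0,0,0.05],[0,0,0.01,0,0,0,0.05],[0,0,0,0,0,0,0.05]]'
python3 -m jog '[[0,0,0.0,0,0,0,0.05],[0,0,0,0,0,0,0.05]]'
python3 - <<'E'
from h import *
im,c,T=look('wrist','w4.png')
x,n=ring(im,c,T,np.array([563.,108.]),rows=215);print(x,n,intool([x[0],x[1],60]).round(1),tool()[:3,3].round(1))
E
```

```text
time_s: 5.35
eef_pos: [564.4, 109.4, 96.5]
ee_rot: [-0.0, 0.991, 0.132, -0.001]
force: [-0.2, 0.0, -0.2]
grip_width: 0.676
grip_force: 43.3
time_s: 5.55
eef_pos: [565.7, 110.1, 98.9]
ee_rot: [0.0, 0.991, 0.132, 0.001]
force: [0.3, 0.2, -0.4]
grip_width: 0.68
grip_force: 43.3
[563.61968478 108.62910083  77.5236445 ] 1078 [-2.3  0.9 38.7] [565.5 110.1  98.7]
```

```bash
python3 -m jog '[[-0.001,0.001,0.008,0,0,0,0.05],[0,0,0.007,0,0,0,0.05],[0,0,0,0,0,0,0.05],[0,0,0,0,0,0,0.05]]'
python3 -m jog '[[0,0,0.001,0,0,0,0.05],[0,0,0.001,0,0,0,0.05],[0,0,0,0,0,0,0.05]]'
```

```text
time_s: 6.0
eef_pos: [564.1, 109.0, 82.0]
ee_rot: [-0.0, 0.991, 0.132, -0.0]
force: [0.5, 0.4, -1.6]
grip_width: 0.679
grip_force: 43.3
time_s: 6.3
eef_pos: [564.2, 109.0, 80.3]
ee_rot: [-0.0, 0.991, 0.133, -0.0]
force: [-0.4, 0.2, -0.7]
grip_width: 0.681
grip_force: 43.3
```

```bash
python3 -m jog '[[0,0,0.001,0,0,0,0.05],[0,0,0,0,0,0,0.05]]'
```

```text
time_s: 6.5
eef_pos: [564.2, 109.0, 80.0]
ee_rot: [0.0, 0.991, 0.133, 0.0]
force: [-3.2, 0.2, 5.1]
grip_width: 0.683
grip_force: 43.8
```

Contact at z 80, as predicted. I'll release gently and rise.

```bash
python3 -m jog '[[0,0,0,0,0,0,0.062],[0,0,0,0,0,0,0.068],[0,0,0,0,0,0,0.078],[0,0,0,0,0,0,0.0854],[0,0,0,0,0,0,0.0854]]' 20
python3 -m jog '[[0,0,-0.01,0,0,0,0.0854],[0,0,-0.03,0,0,0,0.0854],[0,0,-0.04,0,0,0,0.0854],[0,0,-0.04,0,0,0,0.0854],[0,0,0,0,0,0,0.0854]]'
python3 -m jog '[[0,0,0,0,0,0,0.0854]]'
python3 - <<'E'
from h import *
im,c,T=look('wrist','w5.png')
x,n=ring(im,c,T,np.array([563.,108.]),rows=380);print(x,n,tool()[:3,3].round(1))
H,S,V=cv2.split(cv2.cvtColor(im,cv2.COLOR_BGR2HSV));m=(S<75)&(V>165)
for q in blobs(m,300):
    w=plane(q[:,0],84,c,T);cc,rr=cv2.minEnclosingCircle(w[:,:2].astype(np.float32));print(cv2.boundingRect(q),cc,2*rr)
E
```

```text
time_s: 7.0
eef_pos: [564.2, 109.0, 79.2]
ee_rot: [-0.0, 0.991, 0.132, -0.0]
force: [-0.1, -0.4, 0.4]
grip_width: 1.002
grip_force: 0.0
time_s: 7.5
eef_pos: [566.2, 109.1, 205.7]
ee_rot: [0.001, 0.991, 0.133, 0.005]
force: [0.4, -0.4, -0.0]
grip_width: 1.001
grip_force: 0.0
time_s: 7.6
eef_pos: [564.3, 109.0, 200.3]
ee_rot: [0.0, 0.991, 0.133, 0.001]
force: [0.7, 0.0, -0.5]
grip_width: 1.002
grip_force: 0.0
[563.85342039 108.7488214   77.37620633] 1138 [563.8 109.  199.1]
(445, 204, 55, 18) (600.3493041992188, -49.61115264892578) 46.84822082519531
(67, 177, 42, 40) (528.2664184570312, 268.2479553222656) 35.34183883666992
(247, 171, 71, 68) (563.4906005859375, 108.60753631591797) 59.559722900390625
(205, 101, 166, 173) (573.2764892578125, 110.39122009277344) 147.8408203125
(0, 0, 71, 50) (656.5526123046875, 317.4465026855469) 58.28203201293945
```

View pics/w5.png

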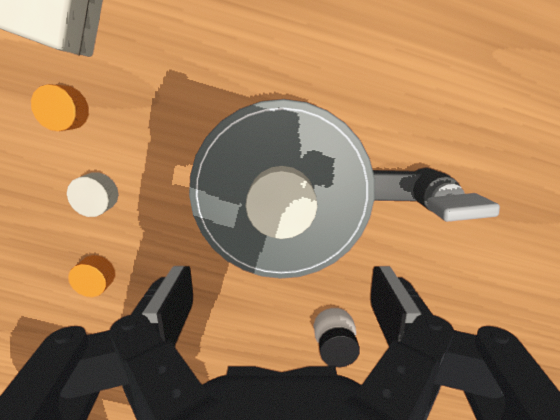

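The wide disc is at (282,202), centred within 0.5 mm of the ring. Next is the narrow disc at (88,196), the solid white one between the two orange ones.

```bash
python3 -m jog '[[-0.002,-0.036,0,0,0,0,0.075],[-0.002,-0.042,0,0,0,0,0.075],[-0.002,-0.042,0.01,0,0,0,0.075],[-0.002,-0.042,0.02,0,0,0,0.075],[-0.002,-0.04,0.03,0,0,0,0.075]]'
python3 -m jog '[[0,0,0,0,0,0,0.075],[0,0,0,0,0,0,0.075],[0,0,0,0,0,0,0.075]]'
python3 - <<'E'
from h import *
im,c,T=look('wrist')
H,S,V=cv2.split(cv2.cvtColor(im,cv2.COLOR_BGR2HSV));m=(S<75)&(V>150)
for q in blobs(m,300):
    w=plane(q[:,0],24,c,T);cc,rr=cv2.minEnclosingCircle(w[:,:2].astype(np.float32));print(cv2.boundingRect(q),cc,2*rr,intool([*cc,20]).round(1))
m=(S>180)&(H<16)&(V>210)
for q in blobs(m,300):
    w=plane(q[:,0],24,c,T);cc,rr=cv2.minEnclosingCircle(w[:,:2].astype(np.float32));print('or',cv2.boundingRect(q),cc,2*rr,intool([*cc,20]).round(1))
E
```

```text
time_s: 8.15
eef_pos: [500.8, 302.9, 138.6]
ee_rot: [-0.0, 0.991, 0.133, 0.0]
force: [0.8, 0.3, -0.7]
grip_width: 0.878
grip_force: 0.0
time_s: 8.45
eef_pos: [501.9, 300.6, 139.5]
ee_rot: [0.0, 0.991, 0.132, 0.0]
force: [0.4, 0.3, -0.1]
grip_width: 0.877
grip_force: 0.0
(518, 342, 41, 25) (414.2890930175781, 2.250654935836792) 45.3058967590332 [-162.8  264.8  119.7]
(4, 252, 93, 81) (359.0168151855469, 487.916748046875) 89.41527557373047 [ -89.2 -218.4  119.7]
(540, 193, 20, 67) (545.9888916015625, 59.900245666503906) 65.1984634399414 [-20.7 243.6 119.8]
(255, 182, 51, 49) (500.2908020019531, 301.34814453125) 43.33087158203125 [ -1.6  -1.4 119.8]
(451, 100, 109, 200) (558.8573608398438, 74.72067260742188) 183.77224731445312 [ -4.4 232.6 119.8]
(271, 0, 44, 14) (647.9295654296875, 332.2890930175781) 29.774112701416016 [148.9   7.3 119.9]
(18, 0, 17, 53) (584.5969848632812, 513.6868896484375) 34.4498176574707 [ 135.2 -184.3  119.9]
```

```bash
python3 -m jog '[[-0.001,-0.001,0.035,0,0,0,0.075],[0,0,0.035,0,0,0,0.075],[0,0,0.03,0,0,0,0.075],[0,0,0.014,0,0,0,0.07],[0,0,0,0,0,0,0.065]]'
python3 -m jog '[[0,0,0,0,0,0,0.055],[0,0,0,0,0,0,0.048],[0,0,0,0,0,0,0.036],[0,0,0,0,0,0,0.036],[0,0,0,0,0,0,0.036]]' 30
```

```text
time_s: 9.0
eef_pos: [500.1, 301.1, 24.4]
ee_rot: [0.0, 0.991, 0.132, -0.001]
force: [-0.6, 1.0, 0.6]
grip_width: 0.763
grip_force: 0.0
time_s: 9.5
eef_pos: [501.2, 302.2, 27.3]
ee_rot: [-0.0, 0.991, 0.133, 0.002]
force: [-0.6, -0.9, 6.4]
grip_width: 0.491
grip_force: 29.6
```

```bash
python3 -m jog '[[0,0,-0.001,0,0,0,0.036],[0,0,0,0,0,0,0.036]]' 40
python3 -m jog '[[0,0,-0.01,0,0,0,0.036],[0,0,-0.04,0,0,0,0.036],[0,0,-0.05,0,0,0,0.036],[0,0,-0.04,0,0,0,0.036],[0,0,-0.03,0,0,0,0.036]]'
python3 -m jog '[[0,0.025,0,0,0,0,0.036],[0.002,0.04,0,0,0,0,0.036],[0.003,0.04,0,0,0,0,0.036],[0.003,0.04,0,0,0,0,0.036],[0.002,0.04,0,0,0,0,0.036]]'
python3 -m jog '[[0.002,0.017,0,0,0,0,0.036],[0,0,0,0,0,0,0.036],[0,0,0,0,0,0,0.036],[0,0,0,0,0,0,0.036]]'
python3 - <<'E'
from h import *
im,c,T=look('wrist','w6.png')
x,n=ring(im,c,T,np.array([563.,108.]),rows=215);print(x,n,tool()[:3,3].round(1),intool([563.6,108.6,84]).round(1))
E
```

```text
time_s: 9.7
eef_pos: [500.7, 302.2, 27.4]
ee_rot: [-0.0, 0.991, 0.133, 0.001]
force: [-1.1, -0.8, 6.3]
grip_width: 0.485
grip_force: 41.0
time_s: 10.2
eef_pos: [500.4, 302.1, 200.0]
ee_rot: [-0.0, 0.991, 0.133, 0.002]
force: [-0.2, 0.7, 0.0]
grip_width: 0.487
grip_force: 40.7
time_s: 10.7
eef_pos: [558.7, 124.6, 197.0]
ee_rot: [-0.0, 0.991, 0.133, 0.0]
force: [0.1, -0.5, -0.8]
grip_width: 0.483
grip_force: 40.7
time_s: 11.1
eef_pos: [564.4, 111.6, 196.5]
ee_rot: [-0.0, 0.991, 0.133, -0.0]
force: [0.4, 0.4, 0.0]
grip_width: 0.485
grip_force: 40.7
[563.90184857 108.7460934   77.36091327] 711 [564.5 111.6 196.4] [ -1.6   2.7 112.4]
```

View pics/w6.png

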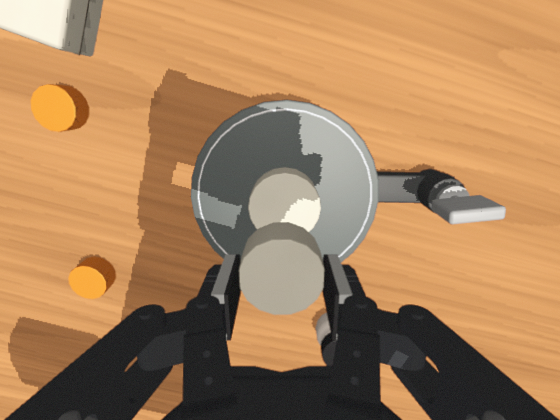

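The narrow disc is held at (282,275), with the wide one below it at (284,202). I'll measure the held disc's offset.

```bash
python3 - <<'E'
from h import *
im=cv2.imread('pics/w6.png');c=eyes.calibration('wrist');M=np.array(c['mount'])
col=im[215:325,282,2].astype(int);print(col[15:40],col[85:])
row=im[275,228:336,2].astype(int);print(row[:20],row[85:])
g=im[...,2].astype(int)
edge=[r for r in range(225,320) if g[r,282]>165];ec=[k for k in range(235,335) if g[270,k]>165 and abs(int(im[270,k,0])-157)<20]
print(edge[0],edge[-1],ec[0],ec[-1])
for z in(-14,-10,-7,-4):
    w=plane([(282,edge[0]-.5),(282,edge[-1]+.5),(ec[0]-.5,275),(ec[-1]+.5,275)],z,c,M);print(z,w.round(1)[:,:2].tolist(),(w[0,0]+w[1,0])/2)
E
```

```text
[124 126 127 126 127 126 127 128 128 148 183 182 181 179 180 180 180 180
 180 179 180 179 181 180 180] [179 178 177 178 176 177 176 176 178 177 177 176 178 177 194 213 215 212
 213 215 218 218 219 220 223]
[112  80  33  25  25  27  21  26  24  20  46 121 179 180 179 180 180 179
 179 179] [179 180 179 179 179 181 180 180 182 181 159  72  27  25  24  26  25  31
  33  37  69 101 113]
240 319 240 322
-14 [[28.1, 0.1], [-11.8, 0.2], [11.4, -18.2], [11.4, 17.6]] 8.165699500141308
-10 [[26.3, 0.1], [-15.0, 0.2], [8.9, -18.8], [9.0, 18.2]] 5.647752590731056
-7 [[24.9, 0.1], [-17.4, 0.2], [7.1, -19.2], [7.2, 18.7]] 3.759292408673357
-4 [[23.5, 0.2], [-19.8, 0.2], [5.3, -19.7], [5.3, 19.1]] 1.8708322266156685
```

```bash
python3 -m jog '[[-0.0005,0.003,0.03,0,0,0,0.036],[0,0,0.025,0,0,0,0.036],[0,0,0.015,0,0,0,0.036],[0,0,0,0,0,0,0.036],[0,0,0,0,0,0,0.036]]'
python3 -m jog '[[0,0,0,0,0,0,0.036],[0,0,0,0,0,0,0.036]]'
python3 - <<'E'
from h import *
im,c,T=look('wrist','w7.png')
x,n=ring(im,c,T,np.array([563.,108.]),rows=215);print(x,n,tool()[:3,3].round(1),intool([563.6,108.6,84]).round(1))
E
```

```text
time_s: 11.65
eef_pos: [565.3, 107.9, 127.0]
ee_rot: [-0.0, 0.991, 0.133, 0.0]
force: [-0.0, -0.1, -0.2]
grip_width: 0.488
grip_force: 40.7
time_s: 11.85
eef_pos: [565.6, 107.4, 127.3]
ee_rot: [0.0, 0.991, 0.133, 0.001]
force: [0.1, 0.3, 0.2]
grip_width: 0.486
grip_force: 40.7
[563.73449133 108.670189    77.45612067] 935 [565.5 107.3 127.2] [-1.5 -1.8 43.1]
```

```bash
python3 -m jog '[[-0.0005,-0.0015,0.006,0,0,0,0.036],[0,0,0.006,0,0,0,0.036],[0,0,0,0,0,0,0.036],[0,0,0,0,0,0,0.036],[0,0,0,0,0,0,0.036]]'
python3 - <<'E'
from h import *
im,c,T=look('wrist','w7.png')
x,n=ring(im,c,T,np.array([563.,108.]),rows=215);print(x,n,tool()[:3,3].round(1),intool([563.6,108.6,84]).round(1))
E
```

```text
time_s: 12.4
eef_pos: [564.4, 108.5, 114.5]
ee_rot: [0.0, 0.991, 0.133, 0.0]
force: [-0.1, 0.4, -0.3]
grip_width: 0.486
grip_force: 40.7
[563.65446244 108.6523151   77.51458568] 1028 [564.4 108.5 114.5] [-0.8 -0.3 30.5]
```

Aligned within 0.5 mm. I'll lower in small steps to contact.

```bash
python3 -m jog '[[0,0,0.001,0,0,0,0.036],[0,0,0.001,0,0,0,0.036],[0,0,0,0,0,0,0.036]]'
python3 -m jog '[[0,0,0.001,0,0,0,0.036],[0,0,0,0,0,0,0.036]]'
```

```text
time_s: 12.75
eef_pos: [564.2, 108.5, 112.2]
ee_rot: [-0.0, 0.991, 0.132, -0.0]
force: [-0.1, 0.3, -0.8]
grip_width: 0.488
grip_force: 40.7
time_s: 12.95
eef_pos: [564.3, 108.5, 111.4]
ee_rot: [0.0, 0.991, 0.132, 0.0]
force: [-1.0, 0.0, 1.1]
grip_width: 0.488
grip_force: 40.9
```

```bash
python3 -m jog '[[0,0,0.0007,0,0,0,0.036],[0,0,0,0,0,0,0.036]]'
```

```text
time_s: 13.15
eef_pos: [564.4, 108.5, 111.4]
ee_rot: [0.0, 0.991, 0.133, 0.0]
force: [-2.7, -1.1, 6.9]
grip_width: 0.487
grip_force: 41.4
```

```bash
python3 -m jog '[[0,0,0,0,0,0,0.046],[0,0,0,0,0,0,0.052],[0,0,0,0,0,0,0.062],[0,0,0,0,0,0,0.07],[0,0,0,0,0,0,0.07]]' 20
python3 -m jog '[[0,0,-0.01,0,0,0,0.07],[0,0,-0.03,0,0,0,0.07],[0,0,-0.04,0,0,0,0.07],[0,0,0,0,0,0,0.07],[0,0,0,0,0,0,0.07]]'
python3 - <<'E'
from h import *
im,c,T=look('wrist','w8.png')
x,n=ring(im,c,T,np.array([563.,108.]),rows=330);print(x,n)
H,S,V=cv2.split(cv2.cvtColor(im,cv2.COLOR_BGR2HSV))
for r in (140,165,175):
  m=(S<75)&(V>r)
  for q in blobs(m,300):
    for z in (96,108):
      w=plane(q[:,0],z,c,T);cc,rr=cv2.minEnclosingCircle(w[:,:2].astype(np.float32));print(r,z,cv2.boundingRect(q),cc,2*rr)
E
```

```text
time_s: 13.65
eef_pos: [564.3, 108.5, 110.5]
ee_rot: [-0.0, 0.991, 0.132, -0.0]
force: [-0.4, 0.0, -0.4]
grip_width: 0.817
grip_force: 0.0
time_s: 14.15
eef_pos: [564.5, 108.5, 191.7]
ee_rot: [0.0, 0.991, 0.133, 0.001]
force: [0.1, 1.0, -0.2]
grip_width: 0.819
grip_force: 0.0
[563.86050776 108.73840322  77.36750772] 1217
140 96 (315, 315, 42, 32) (466.523193359375, 31.70668601989746) 40.67925262451172
140 108 (315, 315, 42, 32) (475.855224609375, 36.89994812011719) 38.53901290893555
140 96 (449, 206, 57, 20) (603.1246337890625, -40.477203369140625) 45.42500686645508
140 108 (449, 206, 57, 20) (605.2697143554688, -31.48615264892578) 43.035072326660156
140 96 (192, 100, 184, 179) (577.1859130859375, 109.12906646728516) 143.50399780273438
140 108 (192, 100, 184, 179) (580.6956787109375, 110.24893951416016) 135.95388793945312
140 96 (0, 0, 64, 49) (654.891845703125, 303.7401123046875) 49.37892150878906
140 108 (0, 0, 64, 49) (654.3133544921875, 294.6209716796875) 46.781002044677734
165 96 (449, 207, 57, 19) (601.4248657226562, -41.315067291259766) 44.7813720703125
165 108 (449, 207, 57, 
[... 361 characters left out ...]
76428222656) 46.18940353393555
175 96 (450, 208, 56, 18) (602.845458984375, -41.04188919067383) 44.473140716552734
175 108 (450, 208, 56, 18) (605.0052490234375, -32.0211296081543) 42.133304595947266
175 96 (245, 174, 73, 73) (565.4857788085938, 109.58702087402344) 59.770713806152344
175 108 (245, 174, 73, 73) (569.6111450195312, 110.68268585205078) 56.62613296508789
175 96 (214, 101, 157, 177) (576.9489135742188, 111.49738311767578) 139.837158203125
175 108 (214, 101, 157, 177) (580.4711303710938, 112.49260711669922) 132.48007202148438
175 96 (0, 0, 63, 49) (654.8135986328125, 304.0638122558594) 48.7545280456543
175 108 (0, 0, 63, 49) (654.2391967773438, 294.9276428222656) 46.18940353393555
```

View pics/w8.png

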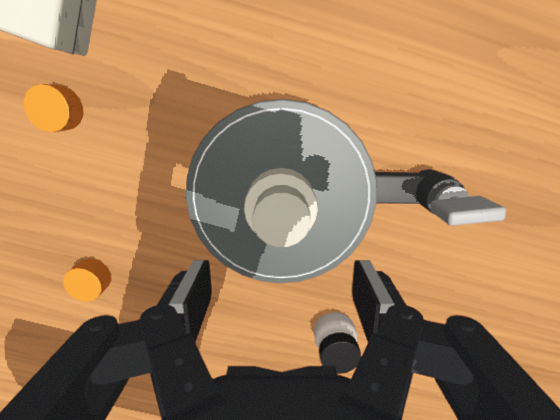

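The stack stands: the wide disc is at (281,203) and the narrow one, higher up, at (282,217). The bar is at (477,215), world (602.5,-41). I'll go over it and turn the tool.

```bash
python3 -m jog '[[0,0.025,0,0,0,0,0.06],[-0.001,0.04,0,0,0,0,0.06],[-0.001,0.045,0,0,0,0,0.06],[-0.001,0.045,0,0,0,0,0.06],[0,0,0,0,0,-0.12,0.06]]'
python3 -m jog '[[0,0,0,0,0,-0.14,0.05],[0,0,0,0,0,-0.14,0.05],[0,0,0,0,0,-0.14,0.05],[0,0,0,0,0,-0.14,0.05],[0,0,0,0,0,-0.14,0.05]]'
python3 -m jog '[[0,0,0,0,0,-0.14,0.05],[0,0,0,0,0,-0.14,0.05],[0,0,0,0,0,-0.14,0.05],[0,0,0,0,0,-0.14,0.05],[0,0,0,0,0,-0.14,0.05]]'
python3 -m jog '[[0,0,0,0,0,-0.11,0.05],[0,0,0,0,0,0,0.05],[0,0,0,0,0,0,0.05]]'
python3 - <<'E'
from h import *
im,c,T=look('wrist','w9.png');t=tool();print(t[:3,3].round(1),np.degrees(np.arctan2(t[1,0],t[0,0])),sense()['joints'].round(2))
H,S,V=cv2.split(cv2.cvtColor(im,cv2.COLOR_BGR2HSV))
for r in(150,175):
  m=(S<75)&(V>r);m[300:]=0
  for q in blobs(m,300):
    w=plane(q[:,0],96,c,T);e=cv2.minAreaRect(w[:,:2].astype(np.float32));print(r,cv2.boundingRect(q),e,intool([*e[0],78]).round(1))
E
```

```text
time_s: 14.7
eef_pos: [602.3, -46.7, 188.9]
ee_rot: [0.0, 0.982, 0.19, -0.001]
force: [-0.8, 0.6, 0.3]
grip_width: 0.702
grip_force: 0.0
time_s: 15.2
eef_pos: [601.6, -41.8, 189.3]
ee_rot: [-0.001, 0.855, 0.519, -0.001]
force: [0.7, -0.3, 0.7]
grip_width: 0.588
grip_force: 0.0
time_s: 15.7
eef_pos: [601.6, -41.7, 189.3]
ee_rot: [-0.001, 0.625, 0.781, -0.001]
force: [-0.7, 0.5, -0.6]
grip_width: 0.586
grip_force: 0.0
time_s: 16.0
eef_pos: [601.8, -41.8, 189.8]
ee_rot: [-0.001, 0.585, 0.811, -0.0]
force: [-0.0, 0.2, 0.3]
grip_width: 0.59
grip_force: 0.0
[601.9 -41.8 190. ] 108.46509284102608 [-0.26  0.53  1.32 -0.    1.29 -0.59]
150 (511, 163, 49, 97) ((794.6066284179688, 16.366222381591797), (39.17878341674805, 83.75102996826172), 34.671905517578125) [ -5.9 201.3 111.8]
150 (79, 53, 34, 59) ((452.7574157714844, 7.638528823852539), (21.706491470336914, 37.60287094116211), 11.085790634155273) [  94.1 -125.7  112.2]
150 (274, 0, 50, 12) ((568.5670166015625, 94.72229766845703), (30.953004837036133, 6.2411651611328125), 18.5849552154541) [140.   11.7 112.1]
150 (256, 0, 85, 34) ((570.2918090820312, 88.61045837402344), (53.092857360839844, 19.01927375793457), 18.58159828186035) [133.6  11.4 112.1]
150 (191, 0, 213, 115) ((577.8243408203125, 64.52999114990234), (135.0012664794922, 70.23088073730469), 18.576265335083008) [108.4  10.9 112.1]
175 (511, 163, 49, 97) ((794.6066284179688, 16.366222381591797), (39.17878341674805, 83.75102996826172), 34.671905517578125) [ -5.9 201.3 111.8]
175 (257, 0, 83, 33) ((570.2177124023438, 88.893798828125), (51.89423370361328, 18.428287506103516), 18.581579208374023) [133.9  11.4 112.1]
```

View pics/w9.png

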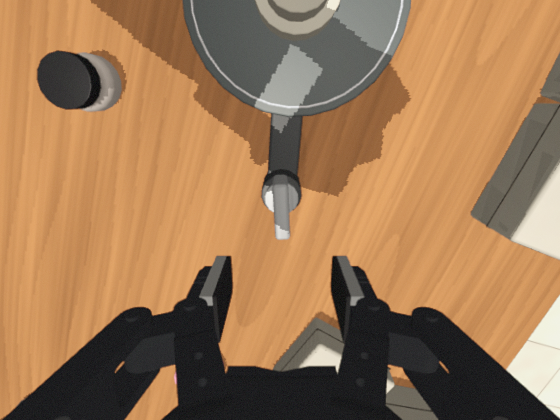

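The bar is in shade, with its top running from about (279,177) to (283.5,238), nearly along tool x and between the fingers.

```bash
python3 - <<'E'
from h import *
im=cv2.imread('pics/w9.png');c=eyes.calibration('wrist');M=np.array(c['mount']);T=tool()@M
for r in(185,200,215,225,232): print(r,im[r,265:300].max(1).tolist())
print(im[170:245:3,281].tolist())
w=plane([(279,177),(283.5,238)],96,c,T)
print(w,[intool(p).round(1).tolist() for p in w])
E
```

```text
185 [112, 85, 82, 76, 64, 76, 97, 105, 100, 114, 127, 133, 133, 133, 135, 134, 137, 136, 136, 137, 132, 117, 114, 142, 147, 125, 98, 85, 75, 68, 68, 67, 67, 55, 46]
200 [203, 238, 237, 237, 239, 239, 239, 223, 148, 124, 135, 143, 145, 147, 147, 149, 151, 153, 154, 155, 146, 139, 130, 124, 145, 144, 141, 142, 146, 149, 145, 146, 132, 81, 72]
215 [198, 200, 202, 203, 205, 202, 200, 199, 181, 130, 129, 136, 142, 145, 144, 144, 148, 150, 151, 149, 149, 143, 135, 133, 169, 206, 208, 205, 204, 202, 204, 208, 213, 219, 224]
225 [203, 204, 201, 201, 197, 196, 197, 199, 194, 175, 172, 199, 202, 169, 158, 145, 146, 146, 147, 151, 148, 144, 138, 129, 159, 202, 206, 209, 208, 208, 214, 222, 228, 227, 225]
232 [202, 199, 197, 196, 197, 199, 200, 200, 199, 188, 156, 193, 212, 222, 224, 221, 217, 218, 217, 217, 216, 210, 196, 171, 144, 180, 206, 209, 211, 217, 224, 226, 225, 224, 224]
[[31, 34, 35], [37, 37, 38], [86, 90, 91], [88, 92, 91], [89, 90, 90], [130, 134, 137], [147, 150, 152], [146, 149, 153], [145, 149, 152], [147, 150, 151], [147, 151, 151], [145, 147, 149], [146, 148, 151], [146, 149, 151], [145, 149, 151], [143, 148, 148], [142, 145, 147], [142, 146, 147], [140, 143, 144], [138, 141, 143], [214, 217, 220], [211, 215, 219], [211, 215, 217], [157, 172, 193], [91, 147, 206]]
[[592.11668126 -15.17884247  96.        ]
 [611.00706816 -60.83799563  96.        ]] [[28.3, -0.8, 94.0], [-21.0, 2.7, 94.0]]
```

```bash
python3 -m jog '[[0.001,0.001,0.03,0,0,-0.05,0.05],[0,0,0.03,0,0,0,0.05],[0,0,0.03,0,0,0,0.05],[0,0,0.018,0,0,0,0.05],[0,0,0.004,0,0,0,0.045]]' 40
python3 -m jog '[[0,0,0,0,0,0,0.03],[0,0,0,0,0,0,0.022],[0,0,0,0,0,0,0.016],[0,0,0,0,0,0,0.004],[0,0,0,0,0,0,0.004]]' 60
python3 -c "
from h import *
t=tool();print(np.degrees(np.arctan2(t[1,0],t[0,0])),sense()['wrist_torque'],sense()['force'])"
```

```text
time_s: 16.55
eef_pos: [601.6, -40.3, 76.3]
ee_rot: [-0.002, 0.564, 0.826, -0.001]
force: [-0.3, -0.4, -0.2]
grip_width: 0.529
grip_force: 0.0
time_s: 17.05
eef_pos: [601.7, -41.4, 80.0]
ee_rot: [-0.001, 0.563, 0.827, -0.001]
force: [-12.6, -4.1, 10.3]
grip_width: 0.131
grip_force: 59.3
111.48418413656974 [-0.58769753  1.7878916  -0.05057169] [-12.60794048  -4.13445525  10.30138376]
```

```bash
python3 -m jog '[[0,-0.0015,-0.001,0,0,0,0.004],[0,0,0,0,0,0,0.004]]' 60
python3 -m jog '[[0,0,0,0,0,0.08,0.004],[0,0,0,0,0,0.1,0.004],[0,0,0,0,0,0.1,0.004],[0,0,0,0,0,0.1,0.004],[0,0,0,0,0,0.1,0.004]]' 60
python3 -c "
from h import *
t=tool();s=sense();print(np.degrees(np.arctan2(t[1,0],t[0,0])),s['wrist_torque'],s['force'],s['joints'].round(2))"
```

```text
time_s: 17.25
eef_pos: [601.5, -41.4, 80.1]
ee_rot: [0.0, 0.563, 0.826, 0.0]
force: [-0.4, -2.2, 0.2]
grip_width: 0.128
grip_force: 59.8
time_s: 17.75
eef_pos: [601.7, -41.4, 80.1]
ee_rot: [0.001, 0.745, 0.668, 0.0]
force: [-0.2, -3.3, -0.5]
grip_width: 0.123
grip_force: 59.8
83.7513382248745 [-0.37868231 -0.06443206  0.10190214] [-0.24448852 -3.31199907 -0.48268217] [-0.26  0.64  1.44 -0.    1.06 -0.15]
```

```bash
python3 -m jog '[[0,0,0,0,0,0.1,0.004],[0,0,0,0,0,0.1,0.004],[0,0,0,0,0,0.1,0.004],[0,0,0,0,0,0.1,0.004],[0,0,0,0,0,0,0.004]]'
cat > q.py <<'E'
from h import *
t=tool();s=sense();print('yaw',np.degrees(np.arctan2(t[1,0],t[0,0])).round(2),s['wrist_torque'].round(3),s['force'].round(1),s['grip_force'],s['joints'][5].round(3))
E
python3 q.py; python3 -m jog '[[0,0,0,0,0,0.05,0.004],[0,0,0,0,0,0.05,0.004],[0,0,0,0,0,0.05,0.004]]'|grep time; python3 q.py; python3 -m jog '[[0,0,0,0,0,0.05,0.004],[0,0,0,0,0,0.05,0.004],[0,0,0,0,0,0.0,0.004]]'|grep time; python3 q.py
```

```text
time_s: 18.25
eef_pos: [601.8, -41.5, 80.1]
ee_rot: [0.001, 0.862, 0.508, 0.0]
force: [1.0, -2.6, 0.5]
grip_width: 0.131
grip_force: 59.8
yaw 61.01 [-0.504 -0.132 -0.096] [ 1.  -2.6  0.5] 59.78598654270172 0.244
time_s: 18.55
yaw 52.53 [-0.496 -0.238  0.045] [ 0.4 -2.5  0.5] 59.79153871536255 0.392
time_s: 18.85
yaw 46.85 [-0.669 -0.284 -0.028] [ 1.4 -3.5  0.1] 59.851176738739014 0.491
```

```bash
python3 -m jog '[[0,0,0,0,0,0.04,0.004],[0,0,0,0,0,0.04,0.004]]' >/dev/null; python3 q.py; python3 -m jog '[[0,0,0,0,0,0.04,0.004],[0,0,0,0,0,0.04,0.004]]'>/dev/null; python3 q.py; python3 -m jog '[[0,0,0,0,0,0.04,0.004],[0,0,0,0,0,0.04,0.004]]'>/dev/null; python3 q.py
```

```text
yaw 42.27 [-0.631 -0.299  0.069] [ 1.9 -3.9  0.6] 59.85756576061249 0.571
yaw 37.69 [-0.764 -0.335  0.085] [ 1.9 -3.5 -0.5] 59.84243094921112 0.651
yaw 33.1 [-0.685 -0.35   0.102] [ 2.6 -3.2 -0.6] 59.8317289352417 0.731
```

```bash
python3 -m jog '[[0,0,0,0,0,0.04,0.004],[0,0,0,0,0,0.04,0.004]]' >/dev/null; python3 q.py; python3 -m jog '[[0,0,0,0,0,0.04,0.004],[0,0,0,0,0,0.04,0.004]]'>/dev/null; python3 q.py
```

```text
yaw 28.51 [-0.774 -0.354  0.049] [ 2.6 -4.1  0.9] 59.82248604297638 0.811
yaw 23.93 [-0.83  -0.407  0.088] [ 2.5 -4.7 -0.5] 59.815109968185425 0.891
```

```bash
python3 -m jog '[[0,0,0,0,0,0.04,0.004],[0,0,0,0,0,0.04,0.004]]' >/dev/null; python3 q.py; python3 -m jog '[[0,0,0,0,0,0.04,0.004],[0,0,0,0,0,0.04,0.004]]'>/dev/null; python3 q.py
```

```text
yaw 19.35 [-0.809 -0.387  0.071] [ 1.6 -4.2 -0.6] 59.809144735336304 0.971
yaw 14.76 [-0.88  -0.376  0.069] [ 2.8 -4.5 -1.5] 59.805083870887756 1.051
```

```bash
python3 -m jog '[[0,0,0,0,0,0.04,0.004],[0,0,0,0,0,0.04,0.004]]' >/dev/null; python3 q.py; python3 -m jog '[[0,0,0,0,0,0.04,0.004],[0,0,0,0,0,0.04,0.004]]'>/dev/null; python3 q.py
```

```text
yaw 10.18 [-0.907 -0.391 -0.015] [ 3.1 -4.8 -0.4] 59.80240345001221 1.131
yaw 5.6 [-0.897 -0.344  0.043] [ 2.2 -4.8 -0.2] 59.800647497177124 1.211
```

```bash
python3 -m jog '[[0,0,0,0,0,0.04,0.004],[0,0,0,0,0,0.04,0.004]]' >/dev/null; python3 q.py; python3 -m jog '[[0,0,0,0,0,0.04,0.004],[0,0,0,0,0,0.04,0.004]]'>/dev/null; python3 q.py
```

```text
yaw 1.01 [-0.928 -0.285  0.03 ] [ 3.3 -5.3 -0. ] 59.80074226856232 1.291
yaw -3.57 [-0.963 -0.331  0.067] [ 2.1 -4.8  0.2] 59.80186700820923 1.371
```

```bash
python3 -m jog '[[0,0,0,0,0,0.04,0.004],[0,0,0,0,0,0.04,0.004]]' >/dev/null; python3 q.py; python3 -m jog '[[0,0,0,0,0,0.04,0.004]]'>/dev/null; python3 q.py
```

```text
yaw -8.16 [-0.989 -0.305  0.066] [ 3.  -4.2 -0.6] 59.805001616477966 1.451
yaw -10.45 [-0.971 -0.313  0.042] [ 2.7 -5.7 -0.2] 59.80698108673096 1.491
```

```bash
python3 -m jog '[[0,0,0,0,0,0.04,0.004]]' >/dev/null; python3 q.py; python3 -m jog '[[0,0,0,0,0,0.04,0.004]]'>/dev/null; python3 q.py;python3 -m jog '[[0,0,0,0,0,0.03,0.004]]'>/dev/null; python3 q.py
```

```text
yaw -12.73 [-0.991 -0.231  0.711] [ 3.1 -5.7  0.1] 60.39192616939545 1.531
yaw -14.89 [-0.868 -0.237  1.572] [ 1.9 -5.9  0.7] 73.43005933100358 1.569
yaw -16.51 [-0.917 -0.229  2.208] [ 2.1 -5.5  1.1] 88.8642018288374 1.598
```

```bash
python3 -m jog '[[0,0,0,0,0,0.03,0.004]]' >/dev/null; python3 q.py; python3 -m jog '[[0,0,0,0,0,0.03,0.004]]'>/dev/null; python3 q.py;python3 -c "
from h import *
look('wrist','w10.png')"
```

```text
yaw -18.13 [-0.911 -0.173  2.734] [ 1.9 -5.2  1.3] 106.17630634456873 1.626
yaw -19.77 [-0.868 -0.2    3.316] [ 2.6 -5.6  2.2] 124.95234025991522 1.655
```

Seated: torque rises from yaw ≈ -11.1° and has reached 3.3 N m. Now I'll unwind and watch where the torque reaches zero, to check for slip in the grip.

```bash
python3 -m jog '[[0,0,0,0,0,-0.06,0.004],[0,0,0,0,0,0,0.004]]' >/dev/null; python3 q.py; python3 -m jog '[[0,0,0,0,0,-0.05,0.004],[0,0,0,0,0,0,0.004]]'>/dev/null; python3 q.py;python3 -m jog '[[0,0,0,0,0,-0.03,0.004],[0,0,0,0,0,0,0.004]]'>/dev/null; python3 q.py;python3 -m jog '[[0,0,0,0,0,-0.03,0.004],[0,0,0,0,0,0,0.004]]'>/dev/null; python3 q.py
```

```text
yaw -16.3 [-0.94  -0.274  2.046] [ 2.2 -6.1  0.1] 86.49460578337312 1.594
yaw -13.58 [-0.99  -0.252  1.089] [ 3.  -5.8 -0.8] 63.26991319656372 1.546
yaw -12.02 [-0.983 -0.266  0.071] [ 2.3 -5.  -0.1] 59.82375741004944 1.518
yaw -10.32 [-0.964 -0.277  0.008] [ 1.9 -5.   0.2] 59.815818071365356 1.488
```

Seat is at yaw ≈ -11.8°, with no slip. A quarter turn back puts the target at +78.2°.

```bash
python3 -m jog '[[0,0,0,0,0,-0.1,0.004],[0,0,0,0,0,-0.1,0.004],[0,0,0,0,0,-0.1,0.004],[0,0,0,0,0,-0.1,0.004],[0,0,0,0,0,-0.1,0.004]]' >/dev/null; python3 q.py
python3 -m jog '[[0,0,0,0,0,-0.1,0.004],[0,0,0,0,0,-0.1,0.004],[0,0,0,0,0,-0.1,0.004],[0,0,0,0,0,-0.1,0.004],[0,0,0,0,0,-0.1,0.004]]' >/dev/null; python3 q.py
python3 -m jog '[[0,0,0,0,0,-0.1,0.004],[0,0,0,0,0,-0.1,0.004],[0,0,0,0,0,-0.1,0.004],[0,0,0,0,0,-0.1,0.004],[0,0,0,0,0,-0.04,0.004]]' >/dev/null; python3 -m jog '[[0,0,0,0,0,0,0.004],[0,0,0,0,0,0,0.004]]'; python3 q.py
```

```text
yaw 18.51 [-0.806 -0.344 -0.032] [ 2.6 -4.   0.1] 59.83893871307373 0.985
yaw 47.16 [-0.652 -0.323 -0.063] [ 1.7 -3.5 -0.2] 59.90605294704437 0.485
time_s: 24.4
eef_pos: [601.7, -41.4, 80.1]
ee_rot: [0.001, 0.809, 0.588, 0.0]
force: [2.2, -4.2, 2.2]
grip_width: 0.127
grip_force: 60.1
yaw 71.98 [-0.692 -0.282  0.074] [ 2.2 -4.2  2.2] 60.09700655937195 0.052
```

```bash
python3 -m jog '[[0,0,0,0,0,-0.06,0.004],[0,0,0,0,0,-0.048,0.004],[0,0,0,0,0,0,0.004],[0,0,0,0,0,0,0.004],[0,0,0,0,0,0,0.004]]' >/dev/null; python3 q.py
python3 - <<'E'
from h import *
im,c,T=look('wrist');im2,_,_=look('top')
a=cv2.resize(im2[150:270,90:420],None,fx=2.4,fy=2.4,interpolation=cv2.INTER_CUBIC)
b=np.zeros((300,792,3),np.uint8);b[:,:400]=cv2.resize(im,(400,300));
s,_,_=look('side');b[:,400:]=cv2.resize(s[150:350,180:441],(392,300))
cv2.imwrite('pics/final.png',np.vstack([a,b])[:600])
E
```

```text
yaw 78.09 [-0.824 -0.276  0.068] [ 1.3 -5.1  4.9] 60.456225872039795 -0.055
```

View pics/final.png

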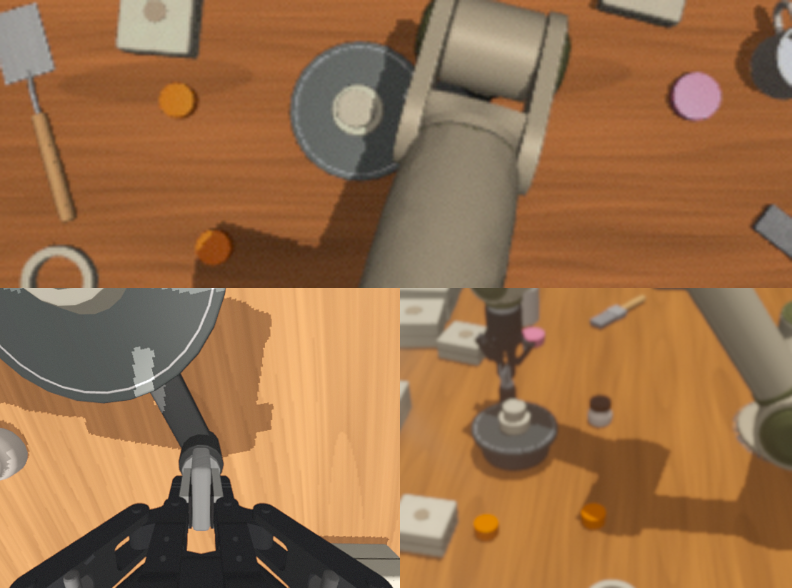

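The stack is centred on the head at (357,109) in the top panel. The bar is gripped and aligned at (201,500) in the wrist panel, and the bystanders haven't moved. Handing in.

```bash
python3 -c "
from rig import finish_job
print(finish_job())"
```

```text
the job is handed in; nothing more can be done
None
```

The job is handed in: both discs are stacked centred on the wheel head and were set down without dropping, and the screw was turned until it seated, then backed off a quarter turn (89.9° measured) with the bar still gripped at 60 N.

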